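Pack the office supply carton in two layers

TASK

Pack the open cardboard carton in layers: lay the loose staple box flat on the carton's floor in its empty half, beside the one already packed; then take the grey divider off the sloping stand and set it down level on the two boxes, plate down and rib up; last, stand the round white tub upright on the divider, on either side of the rib. Set each thing down before letting go rather than dropping it, and leave the rest of the desk as it is.

Things in the scene. Friction and masses are not known exactly. Their poses are not given: they have to be found in the camera images.
- carton_in (a point): centre of the inner floor of the open, fixed cardboard carton, 6 above the table. Inside: 150 along its x, 210 along its y, walls 70 high above this floor and 6 thick. x and y run along the walls, z up. The packed box lies in the -y half; the +y half is empty.
- packed_box: paper staple box with a brown band, 90 (x) x 48 (y) x 36 (z), already lying in the carton's -y half; origin at the centre of its underside
- staple_box: identical loose staple box, 90 (x) x 48 (y) x 36 (z), 0.11 to 0.23 kg, lying flat on the table; origin at the centre of its underside. Grip it across the 48.
- stand: fixed grey sheet-metal stand, footprint 150 x 216, whose top slopes 0.47 rad (27 degrees), low edge towards its -x (robot) side with a lip standing 8 above the slope, high edge 94 above the table; origin at the centre of its underside. It carries the divider.
- divider: loose grey plastic divider, 0.14 kg: plate 138 (x) x 198 (y) x 6 (z) with one upright rib along x amid its upper face, 100 long, 8 thick, from z 6 to 40. Origin: centre of the underside; z out of the ribbed face, at first leaning 0.47 rad towards the robot, as it lies on the stand against its lip. Grip the rib. Fits the carton x to x, 6 to spare all round; seated, its underside is 36 above the floor.
- tub: round white lidded tub, loose, 0.08 to 0.15 kg, diameter 52 with a 56 lid from 24 up, 34 tall, standing upright on the table; origin at the centre of its underside
- glue_stick: bystander, not to be disturbed: upright white glue stick, diameter 26, 70 tall, between the task's things; origin at the centre of its underside
- eraser: bystander, not to be disturbed: small dark eraser 45 x 20 x 12; origin at the centre of its underside
- tape_roll: bystander, not to be disturbed: roll of clear tape lying flat, diameter 100, 45 high; origin at the centre of its underside
- pen_cup: bystander, not to be disturbed: round steel pen cup, diameter 76, 95 high, with pens up to 150; origin at the centre of its underside
- calculator: bystander, not to be disturbed: desk calculator lying flat, 150 x 90 x 16; origin at the centre of its underside
- paste_jar: bystander, not to be disturbed: paste jar, diameter 76, 85 tall, much bigger than the tub; origin at the centre of its underside
Things that resemble listed ones, but are neither listed nor needed, are in the scene too. What is shaped like the packed_box but blue, orange or yellow is not meant.

How it is judged (in metres and radians):
On the way, in this order (a step that is already met when the one before it is completed fails the run):
1. the staple box is set flat on the carton's floor in the empty half, still in the fingers (x of staple_box in the frame of carton_in between -0.04 and 0.04 m and y of staple_box in the frame of carton_in between 0.015 and 0.09 m and z of staple_box in the frame of carton_in between -0.004 and 0.015 m and angle between staple_box's own z axis and vertical below 0.2 rad and contact force between the fingers and staple_box above 0.3 N), for 0.04 s.
2. the divider, still in the fingers and level, is lowered to within 15 mm of its seat on the two boxes (x of divider in the frame of carton_in between -0.015 and 0.015 m and y of divider in the frame of carton_in between -0.015 and 0.015 m and z of divider in the frame of carton_in between 0.03 and 0.051 m and angle between divider's own z axis and vertical below 0.2 rad and contact force between the fingers and divider above 0.3 N and x of staple_box in the frame of carton_in between -0.04 and 0.04 m and y of staple_box in the frame of carton_in between 0.015 and 0.09 m and z of staple_box in the frame of carton_in between -0.004 and 0.006 m), for 0.04 s.
3. the tub, still in the fingers and upright, is lowered to within 15 mm of the divider's plate (x of tub in the frame of divider between -0.05 and 0.05 m and y of tub in the frame of divider between -0.085 and 0.085 m and z of tub in the frame of divider between 0.002 and 0.021 m and angle between tub's own z axis and vertical below 0.25 rad and contact force between the fingers and tub above 0.3 N and x of divider in the frame of carton_in between -0.015 and 0.015 m and y of divider in the frame of carton_in between -0.015 and 0.015 m and z of divider in the frame of carton_in between 0.03 and 0.042 m and angle between divider's own z axis and vertical below 0.08 rad), for 0.04 s.
At the end, for the whole second after the job is handed in: Staple boxes flat on the carton floor, loose one 15-90 mm to +y, packed one 30-90 mm to -y, both within 40 mm in x; divider level (0.08 rad) on them, underside 30-42 mm above the floor, centred within 15 mm, rib up along x; tub upright (0.12 rad) on its plate; all at rest (x of packed_box in the frame of carton_in between -0.04 and 0.04 m and y of packed_box in the frame of carton_in between -0.09 and -0.03 m and z of packed_box in the frame of carton_in between -0.004 and 0.006 m and angle between each of packed_box, staple_box's own z axis and vertical below 0.1 rad and x of staple_box in the frame of carton_in between -0.04 and 0.04 m and y of staple_box in the frame of carton_in between 0.015 and 0.09 m and z of staple_box in the frame of carton_in between -0.004 and 0.006 m and x of divider in the frame of carton_in between -0.015 and 0.015 m and y of divider in the frame of carton_in between -0.015 and 0.015 m and z of divider in the frame of carton_in between 0.03 and 0.042 m and angle between divider's own z axis and vertical below 0.08 rad and x of tub in the frame of divider between -0.05 and 0.05 m and y of tub in the frame of divider between -0.085 and 0.085 m and z of tub in the frame of divider between 0.002 and 0.011 m and angle between tub's own z axis and vertical below 0.12 rad and angle between the x axis of divider and the x axis of carton_in, either way round below 0.15 rad and linear speed of each of packed_box, staple_box, divider, tub below 0.02 m/s); the robot touches nothing.
It fails at once if any bystander listed is moved more than 30 mm (distance of any of glue_stick, eraser, tape_roll, pen_cup, calculator, paste_jar from where it was at the start of the episode above 0.03 m).
It fails at once if any bystander listed is tipped over (angle between any of glue_stick, eraser, tape_roll, pen_cup, calculator, paste_jar's own z axis and vertical above 0.4 rad).
It also fails if it takes over 72 s, if anything falls off the work surface, if the arm or the gripper's body presses on something with over 40 N, if the wrist force passes 120 N, or if a joint passes its speed limit or range.

ROBOT

A 6-joint arm with a two-finger parallel gripper is mounted at the origin on the work surface. World frame = base frame: x ahead of the robot, y to its left, z up, the work surface at z = 0. Lengths are in mm, angles in rad, forces in N, time in s.
With the tool pointing down it reaches from about 350 to 725 mm from the base axis. Payload 4.3 kg.
Tool frame: the origin (TCP) lies on the centre line of the jaws, within the pads' length; the fingertips stand 19 mm ahead of it and the grasp point (between the pads) is the TCP; z points along the fingers, y is the line along which they close (so a half turn about z gives the same grasp; the last joint's range is limited). The gripper opens to 85 mm and grips with 20 to 120 N. Pads are 22 mm wide; open, the fingers measure 114 mm over their backs; the gripper's body (76 mm by 85 mm) begins 54 mm behind the grasp point. The pads swing forward as they close: fully open they stand 13 mm farther back than shut.
Start: joints at [-1.348, 0.377, 0.081, 1.274, 0, 1.46], TCP at [187.859, -543.487, 213.829] pointing down, gripper open.
Joint ranges: [-2.72, 2.72], [-0.84, 1.66], [-1.02, 1.22], [-1.77, 2.12], [-1.37, 1.28], [-3.14, 3.14]. Speed limits (rad/s): [2.57, 2.57, 3.14, 3.14, 3.14, 3.14].

INTERFACE

Orientations are given as a 3x3 rotation matrix whose columns are the frame's x, y, z axes.
In Python, from cell import get_obs, imaging, finish_job gives the robot as it stands.
- The arm moves only by the tool servo_tool, never from a script. Its argument "series" is a list of rows, each a list of 6 numbers: the shift along the tool's x, y, z in mm, then the turn, a rotation vector about the tool's x, y, z in rad. In form: [[tx, ty, tz, wx, wy, wz], ...]. A call has 1 to 20 rows; each row shifts and turns the commanded pose from where the row before left it, along the tool's axes as they then stand; what a row does not reach is not made up. A row lasts 1/12 s, in which the tool goes at most 41.7 mm and 7.16 degrees, less where a joint would pass 70% of its speed; a pose out of reach is approached as far as the arm can. A call with a gripper value outside its range is refused whole. "jaw" is the closure, from 0 (fully open) to 1 (shut), set as the call begins (left out, the last holds). The fingers move at their own pace and stop on an object; "grip_force" is the grip in N (left out, the last holds). Time passes only in rows, so rows that do not move let the fingers close. It gives the time, the measured TCP pose, the force, the opening and the grip force at its end, in the units of the state.
- get_obs(): the state, without advancing time (a new reading comes with each control period).
- imaging.snapshot(name): name is "scene" or "top" or "wrist"; returns a dict with "image" (400x640x3 uint8, red, green, blue), "mtx" (3x3 intrinsics, pixels), "extrinsics" (4x4, takes a point from world to camera coordinates). Camera axes: x right, y down, z forward; pixel columns grow to the right and rows downward; lengths in mm; the calibration is good to about 2 mm. The wrist camera is an equidistant fisheye: a pixel r from the principal point sees the ray r / f radians off the axis. A picture is of the moment at which its call begins. There is no depth.
- finish_job(): hands the job in; it is judged then, once.
Trained networks look in the newest picture that a camera, given by its name, has taken for a name from the list of things; names that differ only in an ending like _2 or _b are one class to them, and where a whole thing is asked for, a point or a joint stands for the part that bears it (a point fixed in the world has none). Each returns a list of dicts, best first, with "score" (0 to 1); they miss things now and then, are a little off and sometimes report something else, mostly with a low value. They report only what shows in the picture. A call takes as long as a camera call. They do not tell look-alikes from the thing itself.
- imaging.outline_of(camera, thing): "mask" (400x640 bool, what is visible of it) and "bbox" ([left, top, right, bottom] in pixels, round what is visible of it).
- imaging.pinpoint(camera, thing): "at" ([column, row] in pixels: a listed point, or the origin of a listed thing).
The state is a dict: "time": time; "q": joint angles; "dq": joint speeds; "joint_torque": joint torques, N m; "tool_pos": TCP position; "ee_rot": TCP orientation; "wrist_force": force on the tool from outside, world axes, zero at the start; "wrist_torque": the same for the moment, N m; "width": finger opening in mm; "gripper_force": force on a finger pad.
Only numpy, scipy, OpenCV 4.12 (cv2) and the standard library are available. Lean on these libraries where they do the work, as an engineer would, in place of code of your own. Each camera call takes 0.05 s, during which the arm holds its last target. There are 200 camera calls.

## Working session

There is one attempt and no reset: what is moved stays moved. The work goes in short steps, Python scripts to look and compute and a tool call to move; the robot and the scene stay as the last step left them, time stands still between calls to the robot, and variables do not carry over. Pictures are saved under pics/ and viewed, at most 10 in all, crops included, and the job is handed in when it is done.

Besides the shell and the picture viewer there is one more tool, called after "Request:" as name(argument=value, ...), one argument or row to a line, values as JSON. servo_tool: Moves the arm, as the interface text tells. Its arguments: {"type":"object","properties":{"series":{"type":"array"},"jaw":{"type":"number"},"grip_force":{"type":"number"}},"required":["series"]}

```bash
ls; mkdir -p pics; python3 - <<'E'
from cell import get_obs, imaging
import cv2,numpy as np
o=get_obs();print({k:np.round(v,3).tolist() for k,v in o.items()})
for c in("scene","top"):
    s=imaging.snapshot(c);cv2.imwrite(f"pics/{c}0.png",s["image"][:,:,::-1]);print(c,s["mtx"].tolist(),s["extrinsics"].round(4).tolist())
    for t in "carton_in packed_box staple_box stand divider tub glue_stick eraser tape_roll pen_cup calculator paste_jar".split():
        print(t,[(np.round(d["at"],1).tolist(),round(d["score"],2)) for d in imaging.pinpoint(c,t)][:5])
E
```

```text
pics
{'time': 0.0, 'q': [-1.348, 0.378, 0.08, 1.274, 0.0, 1.46], 'dq': [0.002, 0.0, 0.001, -0.0, 0.002, 0.002], 'joint_torque': [-0.0, -46.36, 26.988, 0.021, -0.0, -0.0], 'tool_pos': [187.71, -542.79, 212.876], 'ee_rot': [[0.945, 0.327, -0.0], [0.327, -0.945, 0.002], [0.0, -0.002, -1.0]], 'wrist_force': [-0.165, 0.358, 0.116], 'wrist_torque': [0.05, 0.011, 0.034], 'gripper_force': 0.0, 'width': 85.697}
scene [[499.1691715654415, 0.0, 322.32521109607006], [0.0, 499.1691715654415, 201.16537024028398], [0.0, 0.0, 1.0]] [[0.6419, 0.7668, -0.0062, -421.7521], [0.5755, -0.487, -0.6569, -229.582], [-0.5067, 0.4181, -0.7539, 1640.3101], [0.0, 0.0, 0.0, 1.0]]
carton_in [([374.6, 195.8], 0.89)]
packed_box [([357.5, 131.7], 0.98), ([237.8, 199.5], 0.79), ([387.6, 114.3], 0.71), ([391.2, 142.4], 0.69), ([355.6, 203.5], 0.52)]
staple_box [([323.3, 254.8], 0.82)]
stand [([218.2, 295.3], 0.77), ([353.9, 204.6], 0.46)]
divider [([213.4, 285.3], 0.84)]
tub [([284.6, 203.3], 0.62), ([213.4, 285.6], 0.22)]
glue_stick [([301.6, 231.8], 0.74), ([284.6, 203.6], 0.74)]
eraser [([277.6, 251.4], 0.69)]
tape_
[... 284 characters left out ...]
 0.0, 1.0]] [[-0.0205, -0.9998, -0.0021, 81.915], [-0.9784, 0.0205, -0.2057, 576.5611], [0.2057, -0.0022, -0.9786, 1011.0814], [0.0, 0.0, 0.0, 1.0]]
carton_in [([431.0, 203.0], 0.73), ([255.3, 206.7], 0.66)]
packed_box [([157.6, 284.2], 0.92), ([281.6, 204.3], 0.77), ([206.9, 284.5], 0.7), ([191.3, 245.5], 0.63), ([366.5, 280.4], 0.63)]
staple_box [([367.0, 211.4], 0.22)]
stand []
divider [([431.0, 203.3], 0.78)]
tub [([331.0, 256.1], 0.52)]
glue_stick [([339.7, 185.5], 0.75), ([338.0, 214.5], 0.48)]
eraser [([368.4, 212.2], 0.47)]
tape_roll [([302.1, 142.3], 0.69)]
pen_cup [([368.1, 142.4], 0.95)]
calculator [([415.8, 143.7], 0.68), ([263.8, 147.6], 0.15)]
paste_jar [([263.3, 149.9], 0.93)]
```

View pics/scene0.png

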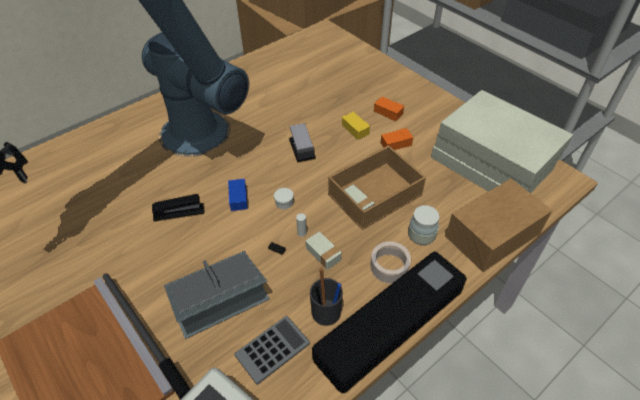

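View pics/top0.png

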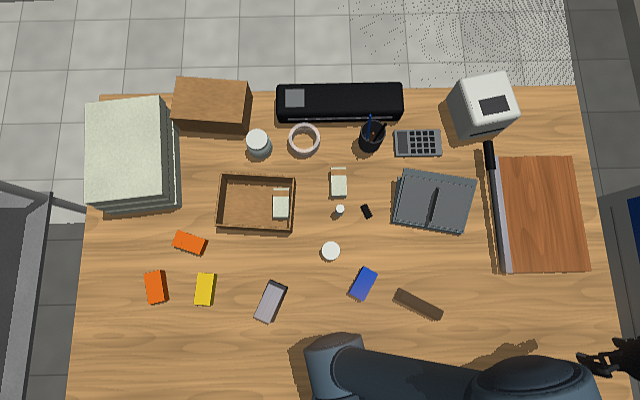

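The scene view shows:
- Carton (376,187), with the packed box inside it at (357,196).
- Loose white staple box (323,248), tub (285,198), glue stick (301,225), eraser (277,248).
- Stand with divider (215,288).

In the top view these are the carton (256,204), staple box (339,183), tub (331,251), glue stick (340,210) and divider (432,201).

Candidates for the staple box (scene pixels): blue (237,194), yellow (356,125), orange (389,108) and (397,139), grey (302,142), packed white (357,196), loose white with brown band (323,248). I choose the last. For the tub: paste jar (424,225), which is bigger, and the glue stick. The small disc (285,198) is the tub.

```bash
cat > h.py <<'E'
import numpy as np,cv2
from scipy.optimize import minimize
from scipy.spatial.transform import Rotation as R
from cell import get_obs, imaging
def box(lx,ly,z0,z1,cx=0,cy=0):
    return np.array([[cx+sx*lx/2,cy+sy*ly/2,z] for sx in(-1,1) for sy in(-1,1) for z in(z0,z1)])
def cyl(r,z0,z1):
    a=np.linspace(0,2*np.pi,32,False);return np.array([[r*np.cos(t),r*np.sin(t),z] for t in a for z in(z0,z1)])
def proj(s,P):
    E=s["extrinsics"];c=P@E[:3,:3].T+E[:3,3];u=c@s["mtx"].T;return u[:,:2]/u[:,2:]
def ray(s,uv,z):
    E=s["extrinsics"];Rm=E[:3,:3];o=-Rm.T@E[:3,3];d=Rm.T@np.linalg.inv(s["mtx"])@np.array([*uv,1]);return o+d*(z-o[2])/d[2]
S=2
def render(s,parts,p,z=0):
    m=np.zeros((400*S,640*S),np.uint8);Rz=R.from_euler('z',p[2]).as_matrix()
    for P in parts:
        u=proj(s,P@Rz.T+[p[0],p[1],z]);h=cv2.convexHull(np.round((u+.5)*S*16).astype(np.int32))
        cv2.fillConvexPoly(m,h,255,shift=4)
    return cv2.resize(m,(640,400),interpolation=cv2.INTER_AREA)/255.
def fit(views,parts,p0,z=0,yaw=True):
    # views: list of (snapshot, mask)
    def cost(v):
        p=[v[0],v[1],v[2]/100 if yaw else 0];c=0
        for s,m in views:
            r=render(s,parts,p,z);c+=1-np.minimum(r,m).sum()/np.maximum(r,m).sum()
        return c/len(views)
    best=min((minimize(cost,[p0[0],p0[1],y*100],method='Nelder-Mead',options=dict(initial_simplex=np.array([p0[0],p0[1],y*100])+np.array([[0,0,0],[12,0,0],[0,12,0],[0,0,15]]),xatol=.1,fatol=1e-5)) for y in ([p0[2]-.2,p0[2],p0[2]+.2] if yaw else [0])),key=lambda r:r.fun)
    return np.array([best.x[0],best.x[1],best.x[2]/100]).round(3),round(best.fun,3)
t=np.tan(.47)
Rt=R.from_euler('y',-.47).as_matrix()  # divider z leans to -x
DC=np.array([-10.8,0,50.4])
SL=[np.array([[sx*75,sy*108,z] for sy in(-1,1) for sx,z in((-1,0),(1,0),(-1,25.),(1,94.))])]
DIV=[box(138,198,0,6)@Rt.T+DC,box(100,8,6,40)@Rt.T+DC]
MODELS=dict(carton_in=([box(162,222,0,76)],0),staple_box=([box(90,48,0,36)],0),packed_box=([box(90,48,0,36)],6),
 stand=(SL,0),divider=(DIV,0),tub=([cyl(26,0,24),cyl(28,24,34)],0),glue_stick=([cyl(13,0,70)],0))
E
python3 - <<'E'
from h import *
V={c:imaging.snapshot(c) for c in("top","scene")}
g=dict(staple_box=(339,183),divider=(432,201),stand=(432,201),tub=(331,251),glue_stick=(340,210),carton_in=(256,204),packed_box=(281,206))
for t in g:
    parts,z=MODELS[t];p0=ray(V["top"],g[t],z+20);res={};vs=[]
    for c in V:
        q=proj(V[c],np.array([p0]))[0]
        ds=imaging.outline_of(c,t)
        ds=[d for d in ds if np.hypot((d["bbox"][0]+d["bbox"][2])/2-q[0],(d["bbox"][1]+d["bbox"][3])/2-q[1])<18]
        if ds:
            vs.append((V[c],ds[0]["mask"].astype(float)));res[c]=(fit(vs[-1:],parts,[p0[0],p0[1],0],z,t not in("tub","glue_stick")),round(ds[0]["score"],2),ds[0]["bbox"])
    print(t,p0.round(),res)
    if len(vs)>1: print("   both",fit(vs,parts,[p0[0],p0[1],0],z,t not in("tub","glue_stick")))
s=V["top"]["image"][150:270,200:490];cv2.imwrite("pics/crop.png",cv2.resize(s,(783,324),interpolation=2)[:,:,::-1])
E
```

```text
staple_box [643.   5.  20.] {'top': ((array([ 6.4697e+02,  7.1390e+00, -2.4000e-02]), np.float64(0.053)), 0.93, [331.2, 163.1, 344.5, 201.9]), 'scene': ((array([ 6.4665e+02,  1.0737e+01, -1.6000e-02]), np.float64(0.084)), 0.87, [306.5, 230.1, 340.6, 267.8])}
   both (array([ 6.47052e+02,  8.45000e+00, -2.20000e-02]), np.float64(0.082))
divider [ 580. -279.   20.] {'top': ((array([ 5.78892e+02, -2.72726e+02, -1.88000e-01]), np.float64(0.022)), 0.65, [397.7, 174.9, 471.8, 231.2]), 'scene': ((array([ 5.78881e+02, -2.70001e+02, -1.97000e-01]), np.float64(0.046)), 0.68, [168.3, 257.4, 261.4, 312.0])}
   both (array([ 5.78610e+02, -2.71058e+02, -1.94000e-01]), np.float64(0.041))
stand [ 580. -279.   20.] {'top': ((array([ 5.7266e+02, -2.7140e+02, -1.8200e-01]), np.float64(0.8)), 0.7, [393.9, 166.6, 475.7, 232.8]), 'scene': ((array([ 5.72452e+02, -2.69652e+02, -2.10000e-01]), np.float64(0.535)), 0.87, [166.0, 271.2, 268.2, 336.9])}
   both (array([ 5.72170e+02, -2.70437e+02, -2.00000e-01]), np.float64(0.667))
tub [433.  36.  20.] {'top': ((array([4.3508e+02, 3.7757e+01, 1.0000e-03]), np.flo
[... 175 characters left out ...]
th (array([4.36152e+02, 3.90410e+01, 2.90000e-02]), np.float64(0.082))
glue_stick [557.   5.  20.] {'scene': ((array([ 5.56849e+02,  9.80700e+00, -1.90000e-02]), np.float64(0.095)), 0.55, [294.3, 212.6, 305.1, 237.0])}
carton_in [582. 262.  20.] {'top': ((array([ 5.81096e+02,  2.57343e+02, -8.90000e-02]), np.float64(0.12)), 0.71, [210.1, 171.6, 298.9, 231.4])}
packed_box [572. 184.  26.] {'top': ((array([5.81824e+02, 1.85174e+02, 6.00000e-03]), np.float64(0.034)), 0.75, [273.6, 188.6, 286.2, 220.8]), 'scene': ((array([ 5.71435e+02,  2.05356e+02, -4.15000e-01]), np.float64(0.496)), 0.61, [346.9, 186.9, 372.6, 211.5])}
   both (array([5.82288e+02, 1.85091e+02, 8.00000e-03]), np.float64(0.297))
```

View pics/crop.png

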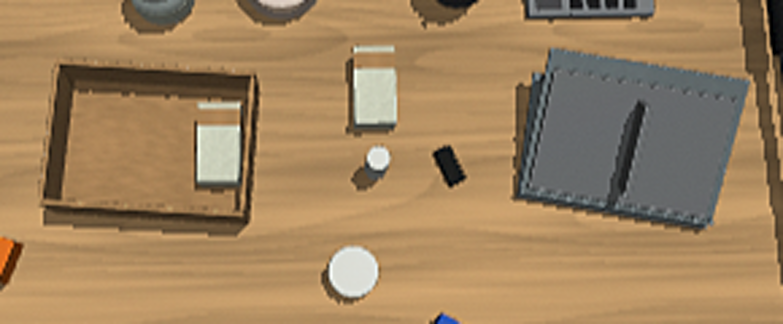

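The crop shows the loose box with its brown band at crop (374,88), the packed box at (219,145), the divider rib at (630,155) and the tub at (353,272), so the choice holds. I'll turn the wrist first, because q6 needs the half-turned grasp.

Request:
servo_tool(
  series=[
    [0,0,0,0,0,-0.12],
    [0,0,0,0,0,-0.12],
    [0,0,0,0,0,-0.12],
    [0,0,0,0,0,-0.12],
    [0,0,0,0,0,-0.12],
    [0,0,0,0,0,-0.12],
    [0,0,0,0,0,-0.12],
    [0,0,0,0,0,-0.12],
    [0,0,0,0,0,-0.12],
    [0,0,0,0,0,-0.12],
    [0,0,0,0,0,-0.12],
    [0,0,0,0,0,-0.12],
    [0,0,0,0,0,-0.12],
    [0,0,0,0,0,-0.12],
    [0,0,0,0,0,-0.12],
    [0,0,0,0,0,-0.12],
    [0,0,0,0,0,-0.12],
    [0,0,0,0,0,-0.12],
    [0,0,0,0,0,-0.12],
    [0,0,0,0,0,-0.12],
  ],
  jaw=0,
)

```text
time: 3.77
tool_pos: [187.8, -543.5, 213.8]
ee_rot: [[-0.92, 0.392, -0.0], [0.392, 0.92, -0.0], [-0.0, -0.0, -1.0]]
wrist_force: [0.0, -0.1, 0.1]
width: 85.0
gripper_force: 0.0
```

Request:
servo_tool(
  series=[
    [0,0,0,0,0,-0.097],
    [0,0,0,0,0,-0.097],
    [0,0,0,0,0,-0.097],
    [0,0,0,0,0,-0.097],
    [0,0,0,0,0,0],
  ],
)

```text
time: 4.18
tool_pos: [187.8, -543.5, 213.8]
ee_rot: [[-1.0, 0.019, -0.0], [0.019, 1.0, -0.0], [0.0, -0.0, -1.0]]
wrist_force: [-0.8, 0.7, 0.2]
width: 85.3
gripper_force: 0.0
```

```bash
cat >> h.py <<'E'
def wproj(s,P):
    E=s["extrinsics"];c=P@E[:3,:3].T+E[:3,3];K=s["mtx"];r=np.hypot(c[:,0],c[:,1]);th=np.arctan2(r,c[:,2])
    return np.stack([K[0,2]+K[0,0]*th*c[:,0]/r,K[1,2]+K[1,1]*th*c[:,1]/r],1)
_p=proj
def proj(s,P): return wproj(s,P) if s.get("fish") else _p(s,P)
def wsnap():
    s=imaging.snapshot("wrist");s["fish"]=True;return s
def dense(parts):  # edges sampled, for fisheye hulls
    return [np.array([a+(b-a)*k for a in P for b in P for k in(.25,.5,.75,1)]) if len(P)<12 else P for P in parts]
def goto(x,y,z,psi,tilt=0):
    """tool-axis shift and rotvec to the pose: tool down, tool x at heading psi, then tilted by -tilt about heading's y"""
    o=get_obs();Rc=np.array(o["ee_rot"]);a=psi
    Rg=np.array([[np.cos(a),np.sin(a),0],[np.sin(a),-np.cos(a),0],[0,0,-1]])
    Rg=Rg@R.from_euler('y',tilt).as_matrix()
    print("t",round(o["time"],2),"pos",np.round(o["tool_pos"],1),"width",round(o["width"],1),"shift",(Rc.T@(np.array([x,y,z])-o["tool_pos"])).round(1),"turn",R.from_matrix(Rc.T@Rg).as_rotvec().round(3),"psi",round(np.arctan2(Rc[1,0],Rc[0,0]),3))
E
python3 - <<'E'
from h import *
s=imaging.snapshot("top")
for u in((58,65),(257,74),(249,212),(44,205)): print(ray(s,(200+u[0]/2.7,150+u[1]/2.7),76).round(1))
goto(647,8,150,np.pi-.022)
E
```

```text
[662.7 355.8  76. ]
[647.8 137.4  76. ]
[496. 147.  76.]
[508.  365.3  76. ]
t 4.23 pos [ 187.9 -543.5  213.8] width 85.5 shift [-446.5  561.8   63.8] turn [-0.     0.    -0.001] psi 3.119
```

Request:
servo_tool(
  series=[
    [-24.8,31.2,1,0,0,0],
    [-24.8,31.2,1,0,0,0],
    [-24.8,31.2,1,0,0,0],
    [-24.8,31.2,1,0,0,0],
    [-24.8,31.2,1,0,0,0],
    [-24.8,31.2,1,0,0,0],
    [-24.8,31.2,1,0,0,0],
    [-24.8,31.2,1,0,0,0],
    [-24.8,31.2,1,0,0,0],
    [-24.8,31.2,1,0,0,0],
    [-24.8,31.2,1,0,0,0],
    [-24.8,31.2,1,0,0,0],
    [-24.8,31.2,1,0,0,0],
    [-24.8,31.2,1,0,0,0],
    [-24.8,31.2,1,0,0,0],
    [-24.8,31.2,1,0,0,0],
    [-24.8,31.2,1,0,0,0],
    [-24.8,31.2,1,0,0,0],
    [0,0,0,0,0,0],
    [0,0,0,0,0,0],
  ],
)

```text
time: 5.9
tool_pos: [646.6, 10.6, 194.7]
ee_rot: [[-1.0, 0.019, -0.001], [0.019, 1.0, -0.0], [0.001, -0.0, -1.0]]
wrist_force: [0.8, -1.1, 0.1]
width: 85.4
gripper_force: 0.0
```

```bash
cat >> h.py <<'E'
def wfit(t,p0,yaw=True,z=None):
    s=wsnap();parts,z0=MODELS[t];q=proj(s,np.array([[p0[0],p0[1],20.]]))[0];out=[]
    for d in imaging.outline_of("wrist",t):
        b=d["bbox"]
        if np.hypot((b[0]+b[2])/2-q[0],(b[1]+b[3])/2-q[1])<40:
            f=fit([(s,d["mask"].astype(float))],dense(parts),p0,z0 if z is None else z,yaw);print(t,f,round(d["score"],2),b)
    return s
E
python3 - <<'E'
from h import *
s=wfit("staple_box",[647,8,-.02])
wfit("carton_in",[580,254,-.07]);wfit("tub",[436,39,0],False);wfit("packed_box",[582,185,0]);wfit("glue_stick",[557,10,0],False)
cv2.imwrite("pics/w1.png",s["image"][:,:,::-1]);goto(647,8,24,np.pi-.022)
E
```

```text
staple_box (array([ 6.47637e+02,  8.71200e+00, -2.50000e-02]), np.float64(0.04)) 0.64 [298.7, 133.3, 342.2, 225.7]
carton_in (array([ 5.83444e+02,  2.60011e+02, -8.20000e-02]), np.float64(0.115)) 0.7 [431.2, 37.8, 608.8, 208.9]
tub (array([4.35858e+02, 3.86420e+01, 6.80000e-02]), np.float64(0.031)) 0.76 [324.0, 1.1, 370.4, 15.4]
packed_box (array([ 5.83686e+02,  2.06328e+02, -4.90000e-02]), np.float64(0.413)) 0.57 [468.2, 85.7, 501.3, 166.1]
glue_stick (array([5.55888e+02, 8.86300e+00, 4.40000e-02]), np.float64(0.067)) 0.81 [305.8, 81.3, 335.7, 106.7]
t 6.4 pos [645.6   8.1 196.1] width 85.8 shift [ -1.3  -0.  172.1] turn [-0.  0.  0.] psi 3.12
```

View pics/w1.png

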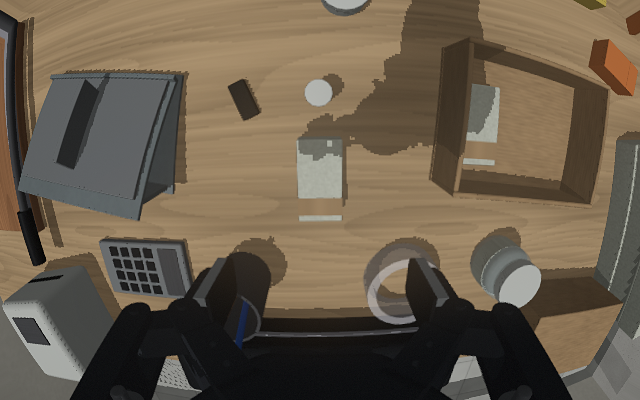

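The wrist view confirms the pick target at (320,170), with the glue stick at (318,92) clear of it and the fingers clear of the cup and tape. Descending.

Request:
servo_tool(
  series=[
    [-1,-1,30,0,0,0],
    [0,0,30,0,0,0],
    [0,0,30,0,0,0],
    [0,0,30,0,0,0],
    [0,0,25,0,0,0],
    [0,0,15,0,0,0],
    [0,0,11,0,0,0],
    [0,0,0,0,0,0],
  ],
)

```text
time: 7.07
tool_pos: [644.6, 7.6, 22.1]
ee_rot: [[-1.0, 0.021, -0.005], [0.021, 1.0, 0.0], [0.005, 0.0, -1.0]]
wrist_force: [0.5, -1.1, 0.4]
width: 85.6
gripper_force: 0.0
```

Request:
servo_tool(
  series=[
    [0,0,0,0,0,0],
    [0,0,0,0,0,0],
    [0,0,0,0,0,0],
    [0,0,0,0,0,0],
    [0,0,0,0,0,0],
    [0,0,0,0,0,0],
    [0,0,0,0,0,0],
    [0,0,0,0,0,0],
    [0,0,0,0,0,0],
    [0,0,0,0,0,0],
  ],
  jaw=1,
  grip_force=45,
)

```text
time: 7.9
tool_pos: [646.8, 7.7, 24.7]
ee_rot: [[-1.0, 0.021, -0.0], [0.021, 1.0, -0.0], [0.0, -0.0, -1.0]]
wrist_force: [-0.4, -0.4, -0.2]
width: 0.1
gripper_force: 0.0
```

Request:
servo_tool(
  series=[
    [0,0,-20,0,0,0],
    [0,0,-30,0,0,0],
    [0,0,-30,0,0,0],
    [0,0,-30,0,0,0],
    [0,0,-30,0,0,0],
    [0,0,0,0,0,0],
  ],
)

```text
time: 8.4
tool_pos: [650.6, 7.4, 172.2]
ee_rot: [[-1.0, 0.021, 0.011], [0.021, 1.0, -0.001], [-0.011, -0.001, -1.0]]
wrist_force: [0.2, -0.2, 0.5]
width: -0.1
gripper_force: 0.0
```

```bash
python3 - <<'E'
from h import *
s=wfit("staple_box",[647,8,-.02])
cv2.imwrite("pics/w2.png",s["image"][:,:,::-1]);t=imaging.snapshot("top");
o=get_obs();print(np.round(o["tool_pos"],1),s["extrinsics"].round(3).tolist(),s["mtx"].tolist())
P=np.array([o["tool_pos"]]);print(proj(s,P),proj(t,P))
c=cv2.resize(t["image"][120:280,240:480],None,fx=3,fy=3);cv2.imwrite("pics/t2.png",c[:,:,::-1])
E
```

```text
staple_box (array([ 6.47835e+02,  8.52600e+00, -1.30000e-02]), np.float64(0.027)) 0.85 [295.9, 132.0, 346.4, 227.3]
[646.9   7.7 164.7] [[0.02, 1.0, -0.0, -20.122], [0.947, -0.019, 0.319, -646.093], [0.319, -0.007, -0.948, 131.523], [0.0, 0.0, 0.0, 1.0]] [[309.70691628693146, 0.0, 320.6714527768179], [0.0, 309.70691628693146, 202.73459550100455], [0.0, 0.0, 1.0]]
[[321.9467961  235.45323834]] [[340.78906433 167.94654005]]
```

View pics/w2.png

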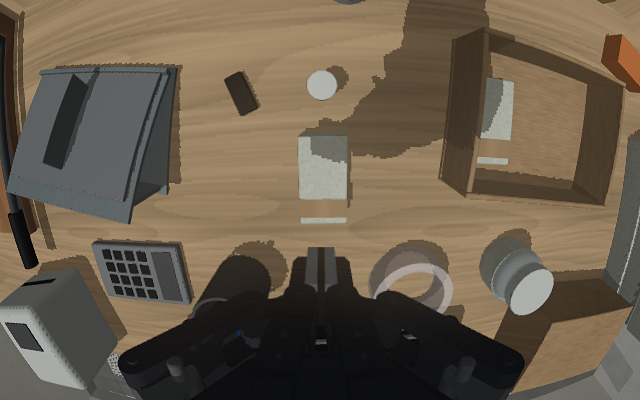

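The box is untouched at (322,180) and the fingers closed above it. In this view the fingertips show near row 248, where the stated TCP and reach should put them near row 208. I'll check where the fingertips really are using the outside cameras.

```bash
python3 - <<'E'
from h import *
o=get_obs();p=np.array(o["tool_pos"]);im=[]
for c in("scene","top"):
    s=imaging.snapshot(c);a=s["image"].copy();F=4
    q=proj(s,np.array([p]))[0];x0,y0=(q-[50,40]).astype(int)
    a=cv2.resize(a[y0:y0+80,x0:x0+100],None,fx=F,fy=F,interpolation=cv2.INTER_CUBIC)
    for dz,col in((0,(255,0,0)),(-19,(0,255,0)),(54,(0,0,255))):
        u=(proj(s,np.array([p+[0,0,dz]]))[0]-[x0,y0]+.5)*F;cv2.circle(a,tuple(int(v) for v in u),3,col,-1)
    im.append(a)
print(o["q"],p);cv2.imwrite("pics/tip.png",np.hstack(im)[:,:,::-1])
E
```

```text
[-8.61116655e-02  5.42825250e-01  2.13976508e-01  1.24149513e+00
 -8.88436102e-05 -6.52788197e-02] [646.93472065   7.65941896 164.67818553]
```

View pics/tip.png

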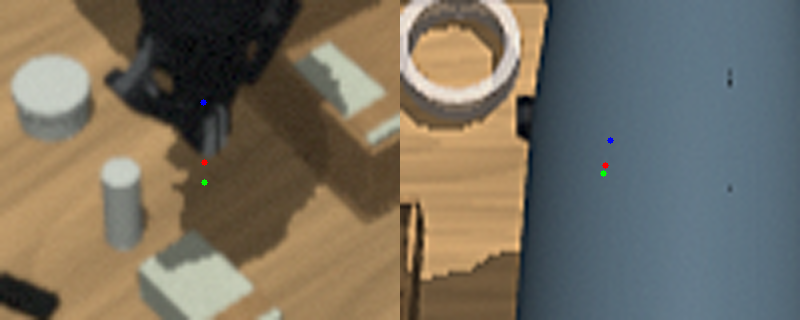

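The visible fingertip is at about (212,155) in the crop. The stated one (green) is at (204,183), so the real fingers end well above where the stated geometry says. I'll triangulate the tip from both views.

```bash
python3 - <<'E'
from h import *
from scipy.optimize import least_squares
o=get_obs();p=np.array(o["tool_pos"]);Rc=np.array(o["ee_rot"])
s=imaging.snapshot("scene");w=wsnap()
q=proj(s,np.array([p]))[0];x0=(q-[50,40]).astype(int)
# refine pad/tip pixel: print wrist gray column profile near tip
g=w["image"].mean(2)
print(g[235:262,310:332:4].round().astype(int).tolist())
us=x0+np.array([212,154])/4-.5
for uw in((321.5,248),(321.5,252)):
    f=lambda v:np.r_[proj(s,np.array([v]))[0]-us,proj(w,np.array([v]))[0]-uw]
    r=least_squares(f,p);print(uw,us,r.x.round(1),"res",r.fun.round(1),"in tool axes",(Rc.T@(r.x-p)).round(1))
E
```

```text
[[118, 119, 119, 120, 119, 120], [116, 117, 116, 117, 117, 117], [114, 115, 115, 115, 115, 117], [114, 114, 115, 116, 116, 117], [114, 115, 116, 117, 117, 118], [117, 118, 118, 119, 119, 120], [120, 120, 122, 123, 123, 124], [124, 124, 125, 127, 127, 128], [127, 127, 128, 128, 130, 131], [128, 128, 129, 130, 130, 130], [127, 128, 129, 130, 130, 130], [121, 123, 123, 124, 124, 124], [76, 77, 58, 52, 78, 78], [72, 73, 47, 44, 74, 73], [73, 72, 47, 43, 73, 72], [71, 72, 45, 42, 74, 72], [71, 72, 45, 42, 73, 73], [71, 72, 45, 42, 73, 73], [72, 72, 44, 43, 73, 71], [72, 73, 44, 41, 73, 72], [71, 71, 44, 40, 73, 71], [71, 71, 44, 41, 72, 72], [71, 71, 43, 40, 71, 71], [70, 71, 42, 40, 72, 71], [71, 72, 37, 40, 71, 72], [70, 70, 37, 40, 72, 71], [70, 71, 37, 38, 71, 70]]
(321.5, 248) [323.5 212. ] [644.5   8.  166.9] res [-2.4  0.8  0.5  0.3] in tool axes [ 1.2  0.2 -3.9]
(321.5, 252) [323.5 212. ] [646.    7.9 168.8] res [-2.   0.7  0.5  0.2] in tool axes [-0.3  0.2 -5.8]
```

Using the pad width on both rays, the shut fingertips come out about 15–30 mm above the stated TCP. I'll find the offset by touching the closed fingertips gently on the box top (36 high).

Request:
servo_tool(
  series=[
    [0,0,35,0,0,0],
    [0,0,35,0,0,0],
    [0,0,35,0,0,0],
    [0,0,25,0,0,0],
    [0,0,10,0,0,0],
    [0,0,0,0,0,0],
    [0,0,2,0,0,0],
    [0,0,2,0,0,0],
    [0,0,0,0,0,0],
  ],
)

```text
time: 9.5
tool_pos: [648.0, 7.6, 22.0]
ee_rot: [[-1.0, 0.021, 0.002], [0.021, 1.0, -0.0], [-0.002, -0.0, -1.0]]
wrist_force: [1.5, 0.2, -1.0]
width: -0.4
gripper_force: 0.0
```

Request:
servo_tool(
  series=[
    [0,0,1.5,0,0,0],
    [0,0,1.5,0,0,0],
    [0,0,0,0,0,0],
  ],
)

```text
time: 9.75
tool_pos: [647.7, 7.6, 18.6]
ee_rot: [[-1.0, 0.021, 0.002], [0.021, 1.0, -0.0], [-0.002, -0.0, -1.0]]
wrist_force: [0.2, 0.0, 2.4]
width: -0.1
gripper_force: 1.0
```

Request:
servo_tool(
  series=[
    [0,0,1.5,0,0,0],
    [0,0,1.5,0,0,0],
    [0,0,0,0,0,0],
  ],
)

```text
time: 10.0
tool_pos: [647.8, 7.6, 18.5]
ee_rot: [[-1.0, 0.021, 0.003], [0.021, 1.0, -0.001], [-0.003, -0.0, -1.0]]
wrist_force: [-6.1, 0.7, 19.2]
width: 0.1
gripper_force: 9.4
```

Contact came at TCP z = 18.7, so the true grasp point sits about 36 mm behind the stated TCP, and I'll plan with that. Backing off, opening and grasping lower.

Request:
servo_tool(
  series=[
    [0,0,-30,0,0,0],
    [0,0,-30,0,0,0],
    [0,0,0,0,0,0],
    [0,0,0,0,0,0],
    [0,0,0,0,0,0],
    [0,0,0,0,0,0],
    [0,0,0,0,0,0],
    [0,0,0,0,0,0],
    [0,0,0,0,0,0],
  ],
  jaw=0,
)

```text
time: 10.75
tool_pos: [646.2, 7.7, 73.8]
ee_rot: [[-1.0, 0.021, -0.002], [0.021, 1.0, 0.0], [0.002, -0.0, -1.0]]
wrist_force: [0.2, 0.2, 0.2]
width: 85.7
gripper_force: 0.0
```

```bash
cat >> h.py <<'E'
DZ=36.3
def gg(x,y,z,psi,tilt=0):
    """as goto, but for the true grasp point, DZ behind the stated TCP"""
    a=psi;Rg=np.array([[np.cos(a),np.sin(a),0],[np.sin(a),-np.cos(a),0],[0,0,-1]])@R.from_euler('y',tilt).as_matrix()
    goto(*(np.array([x,y,z])+DZ*Rg[:,2]),psi,tilt)
E
python3 - <<'E'
from h import *
wfit("staple_box",[647,8,-.02]);gg(647.8,8.6,22,np.pi-.02);o=get_obs();print(o["wrist_force"])
E
```

```text
staple_box (array([ 6.47589e+02,  8.27200e+00, -1.10000e-02]), np.float64(0.032)) 0.91 [283.4, 153.4, 359.3, 283.6]
t 10.85 pos [646.5   7.7  74.3] width 85.4 shift [-1.3  0.9 88.6] turn [-0.    -0.001 -0.001] psi 3.121
[ 0.47228937  0.82190985 -0.50660067]
```

Request:
servo_tool(
  series=[
    [-1,1,25,0,0,0],
    [0,0,25,0,0,0],
    [0,0,20,0,0,0],
    [0,0,12,0,0,0],
    [0,0,6,0,0,0],
    [0,0,0,0,0,0],
  ],
)

```text
time: 11.35
tool_pos: [646.6, 8.7, -14.7]
ee_rot: [[-1.0, 0.021, -0.003], [0.021, 1.0, 0.0], [0.003, 0.0, -1.0]]
wrist_force: [-0.1, 0.3, -0.4]
width: 85.9
gripper_force: 0.0
```

Request:
servo_tool(
  series=[
    [0,0,0,0,0,0],
    [0,0,0,0,0,0],
    [0,0,0,0,0,0],
    [0,0,0,0,0,0],
    [0,0,0,0,0,0],
    [0,0,0,0,0,0],
    [0,0,0,0,0,0],
    [0,0,0,0,0,0],
  ],
  jaw=1,
)

```text
time: 12.02
tool_pos: [649.4, 8.6, -11.5]
ee_rot: [[-1.0, 0.021, 0.003], [0.021, 1.0, -0.0], [-0.003, -0.0, -1.0]]
wrist_force: [-0.3, 0.7, 6.3]
width: 47.3
gripper_force: 48.4
```

Gripped at 47.3 mm. Lifting, then measuring the carton.

Request:
servo_tool(
  series=[
    [0,0,-15,0,0,0],
    [0,0,-30,0,0,0],
    [0,0,-35,0,0,0],
    [0,0,-35,0,0,0],
    [0,0,-35,0,0,0],
    [0,0,0,0,0,0],
  ],
)

```text
time: 12.52
tool_pos: [652.3, 8.3, 145.2]
ee_rot: [[-1.0, 0.021, 0.013], [0.021, 1.0, -0.001], [-0.013, -0.001, -1.0]]
wrist_force: [0.0, 0.5, -1.0]
width: 47.3
gripper_force: 47.8
```

```bash
python3 - <<'E'
from h import *
for c in("top","scene"):
    s=imaging.snapshot(c);a=s["image"]
    print(c,[(ray(s,d["at"],6).round(1),round(d["score"],2)) for d in imaging.pinpoint(c,"carton_in")])
    if c=="top": cv2.imwrite("pics/carton.png",cv2.resize(a[165:240,205:305],None,fx=8,fy=8,interpolation=cv2.INTER_CUBIC)[:,:,::-1])
o=get_obs();print(o["width"],o["tool_pos"],o["wrist_force"])
E
```

```text
top [(array([581.8, 264.2,   6. ]), 0.77)]
scene [(array([581.6, 258.9,   6. ]), 0.59)]
47.560499775659025 [646.59659465   8.72227497 135.07484727] [-0.39091576  0.83028433 -2.43477151]
```

View pics/carton.png

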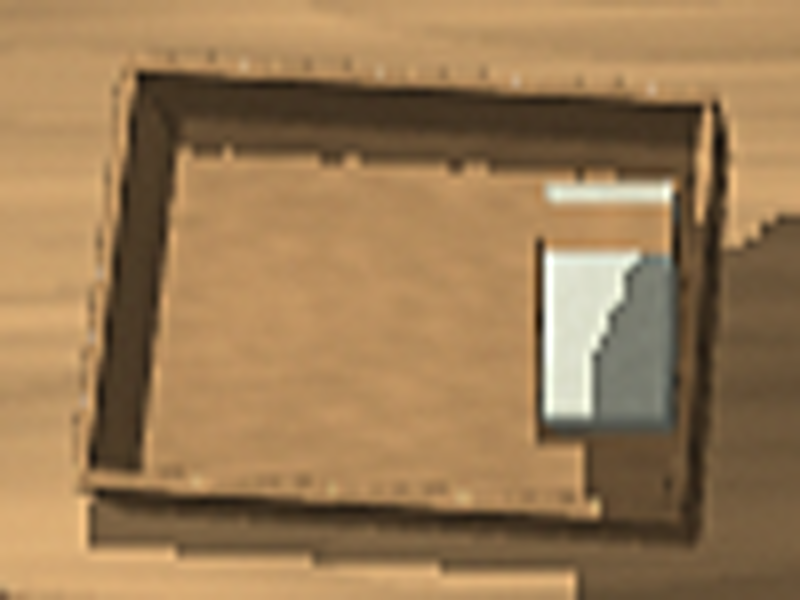

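Crop: inner rim corners at (138,75), (700,107) and (92,472); floor corner at (180,150). The packed box lies on the right, (545–675, 185–430).

```bash
python3 - <<'E'
from h import *
from scipy.optimize import least_squares
s=imaging.snapshot("top")
P=np.array([[75,105,76],[75,-105,76],[-75,105,76],[75,105,6],[81,111,76],[-81,111,76]])
U=np.array([[138,75],[700,107],[92,472],[180,150],[126,66],[82,488]],float);U=[205,165]+(U+.5)/8-.5
def f(v):
    Rz=R.from_euler('z',v[2]/100).as_matrix();return (proj(s,P@Rz.T+[v[0],v[1],0])-U).ravel()
r=least_squares(f,[581,258,-7]);print(r.x.round(2),r.fun.reshape(-1,2).round(2).tolist())
x,y,a=r.x[0],r.x[1],r.x[2]/100
Rz=R.from_euler('z',a).as_matrix();b=np.array([581.8,185.2,0])
print("packed in carton",Rz[:2,:2].T@(b[:2]-[x,y]))
# target for staple: carton y=+56
t=Rz[:2,:2]@[0,54]+[x,y];print("target",t)
wf=wsnap()
P2=Rz@P.T
gg(t[0],t[1],150,np.pi+a)
E
```

```text
[579.27 255.34  -6.82] [[-0.08, 0.6], [0.39, -0.18], [0.32, 1.12], [0.53, -2.62], [-0.39, -0.32], [-0.73, 1.09]]
packed in carton [  7.30477105 -69.80007474]
target [582.95157001 309.21004827]
t 12.82 pos [646.    8.8 134.3] width 46.8 shift [ 69.2 299.1  20.9] turn [ 0.    -0.005  0.047] psi 3.121
```

Request:
servo_tool(
  series=[
    [6.5,30,0,0,0,0.005],
    [6.5,30,0,0,0,0.005],
    [6.5,30,0,0,0,0.005],
    [6.5,30,0,0,0,0.005],
    [6.5,30,0,0,0,0.005],
    [6.5,30,0,0,0,0.005],
    [6.5,30,0,0,0,0.005],
    [6.5,30,0,0,0,0.005],
    [6.5,30,0,0,0,0.005],
    [6.5,30,0,0,0,0.002],
    [0,0,0,0,0,0],
    [0,0,0,0,0,0],
  ],
)

```text
time: 13.82
tool_pos: [594.2, 312.4, 134.6]
ee_rot: [[-0.998, 0.065, -0.003], [0.065, 0.998, -0.002], [0.003, -0.002, -1.0]]
wrist_force: [0.3, -0.7, -1.8]
width: 47.2
gripper_force: 47.7
```

```bash
python3 - <<'E'
from h import *
s=wsnap();a=s["image"].copy();b=a
x,y,an=580,256,-.068
Rz=R.from_euler('z',an).as_matrix()
for z,hx,hy,col in((76,75,105,(255,0,0)),(6,75,105,(0,255,0))):
    c=np.array([[-hx,-hy,z],[hx,-hy,z],[hx,hy,z],[-hx,hy,z],[-hx,-hy,z]],float)
    L=np.concatenate([c[i]+(c[i+1]-c[i])*np.linspace(0,1,20)[:,None] for i in range(4)])@Rz.T+[x,y,0]
    cv2.polylines(b,[np.round(proj(s,L)*16).astype(np.int32)],False,col,1,shift=4)
cv2.imwrite("pics/w3.png",cv2.resize(b,(800,500),interpolation=cv2.INTER_CUBIC)[:,:,::-1])
t=Rz[:2,:2]@[0,54]+[x,y];gg(t[0],t[1],60,np.pi+an)
E
```

```text
t 13.87 pos [594.8 311.1 134.9] width 47.2 shift [ 10.7  -1.7 111.2] turn [-0.002 -0.003  0.001] psi 3.075
```

View pics/w3.png

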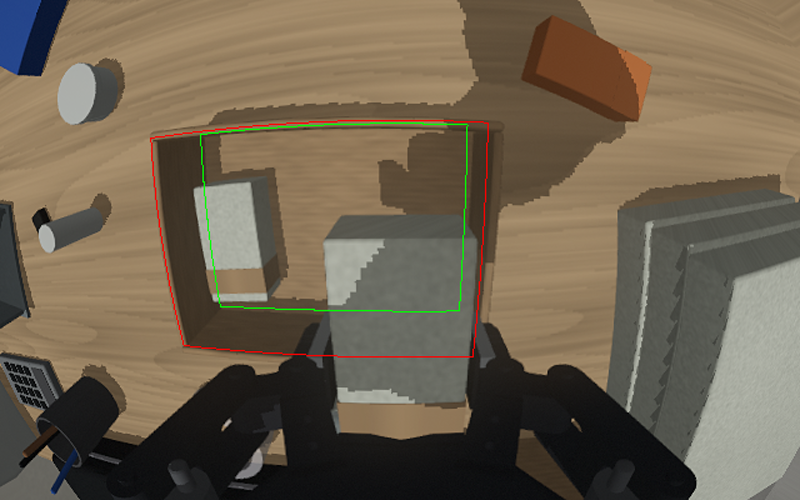

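The overlay of the carton model matches the rim to within a few px. The floor's far edge sits at row ~302 against the green line at ~308, so the centre is at x≈578. The held box is well gripped. Lowering it into the +y half.

Request:
servo_tool(
  series=[
    [6.5,-1,0,0,0,0],
    [6.5,-1,10,0,0,0],
    [0,0,25,0,0,0],
    [0,0,25,0,0,0],
    [0,0,25,0,0,0],
    [0,0,25,0,0,0],
    [0,0,15,0,0,0],
    [0,0,8,0,0,0],
    [0,0,0,0,0,0],
    [0,0,0,0,0,0],
  ],
)

```text
time: 14.7
tool_pos: [582.3, 307.9, 3.6]
ee_rot: [[-0.998, 0.07, -0.001], [0.07, 0.998, -0.003], [0.001, -0.003, -1.0]]
wrist_force: [-1.0, -5.9, -2.3]
width: 47.3
gripper_force: 49.2
```

Request:
servo_tool(
  series=[
    [0,0,3,0,0,0],
    [0,0,2,0,0,0],
    [0,0,1,0,0,0],
    [0,0,0,0,0,0],
  ],
)

```text
time: 15.03
tool_pos: [584.4, 307.0, 0.1]
ee_rot: [[-0.998, 0.071, 0.003], [0.071, 0.998, -0.004], [-0.004, -0.004, -1.0]]
wrist_force: [-1.1, -11.2, 1.0]
width: 47.6
gripper_force: 51.1
```

There is 11 N towards -y, so a finger's back is on the +y wall. I'll shift away from it.

Request:
servo_tool(
  series=[
    [0,-5,-1,0,0,0],
    [0,-5,0,0,0,0],
    [0,-2,0,0,0,0],
    [0,0,0,0,0,0],
    [0,0,0,0,0,0],
  ],
)

```text
time: 15.45
tool_pos: [582.3, 298.4, -0.8]
ee_rot: [[-0.998, 0.068, 0.001], [0.068, 0.998, 0.001], [-0.001, 0.001, -1.0]]
wrist_force: [-0.7, -0.2, -0.7]
width: 47.7
gripper_force: 50.5
```

Request:
servo_tool(
  series=[
    [0,0,3,0,0,0],
    [0,0,2,0,0,0],
    [0,0,2,0,0,0],
    [0,0,0,0,0,0],
  ],
)

```text
time: 15.78
tool_pos: [582.4, 298.6, -5.5]
ee_rot: [[-0.998, 0.067, 0.002], [0.067, 0.998, 0.0], [-0.002, 0.001, -1.0]]
wrist_force: [-5.8, -1.6, 15.0]
width: 47.5
gripper_force: 52.6
```

The box is seated with 15 N upward at z −5.5. Opening only slightly to release, then lifting.

Request:
servo_tool(
  series=[
    [0,0,-1,0,0,0],
    [0,0,0,0,0,0],
    [0,0,0,0,0,0],
    [0,0,0,0,0,0],
  ],
  jaw=0.35,
)

```text
time: 16.12
tool_pos: [581.9, 298.1, -7.6]
ee_rot: [[-0.998, 0.068, -0.0], [0.068, 0.998, -0.0], [0.0, -0.0, -1.0]]
wrist_force: [0.2, -0.8, -0.4]
width: 55.7
gripper_force: 0.0
```

Request:
servo_tool(
  series=[
    [0,0,-10,0,0,0],
    [0,0,-20,0,0,0],
    [0,0,-30,0,0,0],
    [0,0,-30,0,0,0],
    [0,0,-40,0,0,0],
    [0,-20,-35,0,0,0],
    [20,-30,0,0,0,0],
    [20,-30,0,0,0,0],
    [20,-30,0,0,0,0],
    [0,0,0,0,0,0],
    [0,0,0,0,0,0],
  ],
)

```text
time: 17.03
tool_pos: [512.7, 191.0, 158.0]
ee_rot: [[-0.998, 0.07, -0.002], [0.07, 0.998, -0.0], [0.002, -0.001, -1.0]]
wrist_force: [0.3, 0.1, 0.0]
width: 55.4
gripper_force: 0.0
```

```bash
python3 - <<'E'
from h import *
MODELS["sb"]=([box(90,48,0,36)],6)
s=wsnap()
for d in imaging.outline_of("wrist","staple_box"):
    b=d["bbox"];print(round(d["score"],2),b)
    uv=np.array([(b[0]+b[2])/2,(b[1]+b[3])/2])
    f=fit([(s,d["mask"].astype(float))],dense([box(90,48,0,36)]),[580,297 if uv[0]>0 else 185,-.07],6);print(f)
print(get_obs()["tool_pos"])
cv2.imwrite("pics/w4.png",s["image"][:,:,::-1])
E
```

```text
0.88 [395.1, 196.4, 453.0, 285.9]
(array([ 5.79938e+02,  2.97954e+02, -1.30000e-02]), np.float64(0.137))
[515.60453607 192.75946078 158.55750039]
```

View pics/w4.png

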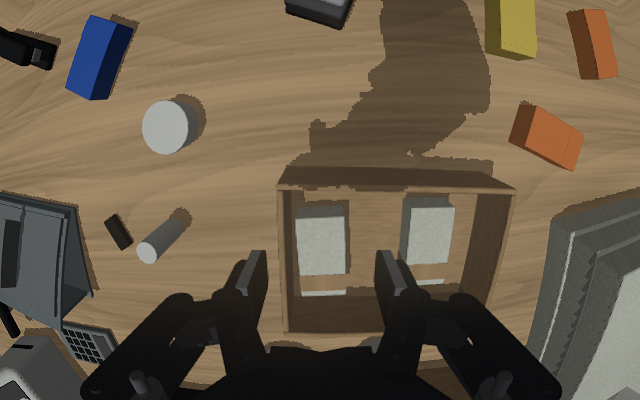

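Both boxes lie side by side in the carton at (323,240) and (428,230), and the fingers are empty. Next I'll refine the carton pose by edge alignment in the wrist and top views and move toward the divider.

```bash
cat >> h.py <<'E'
def edgefit(views,segs,p0,rng=9):
    """grid + refine x,y,yaw maximizing gradient under projected segments (world z in segs)"""
    L=np.concatenate([a+(b-a)*np.linspace(.04,.96,40)[:,None] for a,b in segs])
    G=[]
    for s in views:
        g=cv2.GaussianBlur(cv2.cvtColor(s["image"],cv2.COLOR_RGB2GRAY).astype(np.float32),(0,0),.8)
        m=np.hypot(cv2.Sobel(g,5,1,0),cv2.Sobel(g,5,0,1));G.append((s,np.minimum(m,80)))
    def sc(v):
        Rz=R.from_euler('z',v[2]/100).as_matrix();c=0;P=L@Rz.T+[v[0],v[1],0]
        for s,m in G:
            u=proj(s,P).astype(np.float32);c+=cv2.remap(m,u[:,0],u[:,1],cv2.INTER_LINEAR).mean()
        return -c/len(G)
    r=min((minimize(sc,[p0[0]+i,p0[1]+j,p0[2]*100+k],method='Nelder-Mead',options=dict(initial_simplex=np.array([p0[0]+i,p0[1]+j,p0[2]*100+k])+np.array([[0,0,0],[2,0,0],[0,2,0],[0,0,2]]),xatol=.05)) for i in(-5,0,5) for j in(-5,0,5) for k in(-2,0,2)),key=lambda r:r.fun)
    return r.x.round(1),round(r.fun,1),round(sc([p0[0],p0[1],p0[2]*100]),1)
def rect(hx,hy,z):
    c=np.array([[-hx,-hy,z],[hx,-hy,z],[hx,hy,z],[-hx,hy,z]],float);return [(c[i],c[(i+1)%4]) for i in range(4)]
E
python3 - <<'E'
from h import *
w=wsnap();t=imaging.snapshot("top");c=imaging.snapshot("scene")
rim=rect(75,105,76)+rect(81,111,76);fl=rect(75,105,6)
for n,v,sg in(("w rim",[w],rim),("w rim+fl",[w],rim+fl),("t rim",[t],rim),("t rim+fl",[t],rim+fl),("scene",[c],rim),("wtc",[w,t,c],rim),("wtc+fl",[w,t,c],rim+fl)):
    print(n,edgefit(v,sg,[579.5,256,-.068]))
# divider on stand from top+scene masks once more (arm elsewhere)
v=[]
for s,n in((t,"top"),(c,"scene")):
    d=imaging.outline_of(n,"divider")[0];v.append((s,d["mask"].astype(float)));print(fit(v[-1:],DIV,[579,-271,-.19]))
print("div both",fit(v,DIV,[579,-271,-.19]))
goto(570,-150,200,np.pi-.19)
E
```

```text
w rim (array([583.4, 258.5,  -8.2]), np.float64(-53.6), np.float32(-24.6))
w rim+fl (array([583.5, 258.6,  -8.3]), np.float64(-50.0), np.float32(-22.1))
t rim (array([580.8, 251.7,  -8.2]), np.float64(-36.9), np.float32(-35.6))
t rim+fl (array([580.5, 250.4,  -6.1]), np.float64(-37.0), np.float32(-35.3))
scene (array([588.1, 257.5, -10.3]), np.float64(-69.9), np.float32(-62.1))
wtc (array([583.5, 258.3,  -8.7]), np.float64(-52.0), np.float32(-40.8))
wtc+fl (array([583.6, 258.5,  -8.6]), np.float64(-49.4), np.float32(-38.8))
(array([ 5.78946e+02, -2.72301e+02, -1.90000e-01]), np.float64(0.023))
(array([ 5.78741e+02, -2.69920e+02, -1.95000e-01]), np.float64(0.029))
div both (array([ 5.78862e+02, -2.70607e+02, -1.91000e-01]), np.float64(0.033))
t 17.38 pos [515.6 193.2 157.8] width 55.2 shift [ -77.3 -338.8  -42.2] turn [0.    0.001 0.123] psi 3.075
```

The wrist edges lock sharply at carton (583.5, 258.5, −0.083), and the mask fits agree. Now to the divider.

Request:
servo_tool(
  series=[
    [-3.2,-34.7,0,0,0,0],
    [-3.2,-34.7,0,0,0,0],
    [-3.2,-34.7,0,0,0,0],
    [-3.2,-34.7,0,0,0,0],
    [-3.2,-34.7,0,0,0,0],
    [-3.2,-34.7,0,0,0,0],
    [-3.2,-34.7,0,0,0,0],
    [-3.2,-34.7,0,0,0,0],
    [-3.2,-34.7,0,0,0,0],
    [-3.2,-34.7,0,0,0,0],
    [-3.2,-34.7,0,0,0,0],
    [-3.2,-34.7,0,0,0,0],
    [-3.2,-34.7,0,0,0,0],
    [0,0,0,0,-0.094,0.025],
    [0,0,0,0,-0.094,0.025],
    [0,0,0,0,-0.094,0.025],
    [0,0,0,0,-0.094,0.025],
    [0,0,0,0,-0.094,0.025],
    [0,0,0,0,0,0],
    [0,0,0,0,0,0],
  ],
)

```text
time: 19.05
tool_pos: [523.0, -258.6, 155.6]
ee_rot: [[-0.876, 0.187, 0.444], [0.181, 0.982, -0.057], [-0.446, 0.031, -0.894]]
wrist_force: [0.5, -0.0, 0.1]
width: 55.9
gripper_force: 0.0
```

```bash
python3 - <<'E'
from h import *
def dense2(parts): return [np.array([a+(b-a)*k for a in P for b in P for k in(.25,.5,.75,1)]) for P in parts]
w=wsnap();ds=imaging.outline_of("wrist","divider");d=ds[0];print(round(d["score"],2),d["bbox"])
p,c=fit([(w,d["mask"].astype(float))],dense2(DIV),[579,-271,-.19]);print(p,c)
top=[np.array([[sx*50,sy*4,40] for sx,sy in q],float)@Rt.T+DC for q in(((-1,-1),(1,-1)),((-1,1),(1,1)))]
pl=[(np.array(a,float)@Rt.T+DC,np.array(b,float)@Rt.T+DC) for a,b in rect(69,99,6)]
print(edgefit([w],[tuple(t) for t in top]+pl,[579,-271,-.19]))
x,y,a=578.9,-270.6,-.191
x,y,a=p
g=R.from_euler('z',a).as_matrix()@np.array([-24.8,0,78])+[x,y,0];print("G",g)
gg(*g,np.pi+a,-.47)
E
```

```text
0.75 [476.8, 103.7, 505.3, 141.6]
[ 5.79e+02 -2.71e+02 -3.90e-01] 1.0
(array([ 584. , -264.5,  -19.4]), np.float64(-42.2), np.float32(-27.7))
G [ 556.06225532 -261.5713273    78.        ]
t 19.15 pos [ 527.8 -262.   160. ] width 55.7 shift [ 12.9  -0.7 121.8] turn [ 0.116 -0.002  0.169] psi 2.941
```

```bash
python3 - <<'E'
from h import *
def dense2(parts): return [np.array([a+(b-a)*k for a in P for b in P for k in(.25,.5,.75,1)]) for P in parts]
w=wsnap();c=imaging.snapshot("scene");V=[]
for n,s in(("wrist",w),("scene",c)):
    d=[d for d in imaging.outline_of(n,"divider") if d["mask"].sum()>3000];print(n,[(round(e["score"],2),e["bbox"]) for e in d])
    if d: V.append((s,d[0]["mask"].astype(float)))
for dz in(-6,-3,0,3,6):
    print(dz,[fit([v],dense2(DIV),[580,-268,-.19],dz) for v in V])
top=[np.array([[sx*50,sy*4,40] for sx,sy in q],float)@Rt.T+DC for q in(((-1,-1),(1,-1)),((-1,1),(1,1)))]
pl=[(np.array(a,float)@Rt.T+DC,np.array(b,float)@Rt.T+DC) for a,b in rect(69,99,6)]
for dz in(-6,-3,0,3,6):
    sg=[(a+[0,0,dz],b+[0,0,dz]) for a,b in [tuple(t) for t in top]+pl]
    print(dz,edgefit([w],sg,[580,-268,-.19]),edgefit([c],sg,[580,-268,-.19]))
b=cv2.resize(w["image"],(800,500),interpolation=cv2.INTER_CUBIC)
for S_,col in(((584,-264.5,-.194),(255,0,0)),((578.9,-270.6,-.191),(0,255,0))):
    Rz=R.from_euler('z',S_[2]).as_matrix()
    for a,e in [tuple(t) for t in top]+pl:
        P=(a+(e-a)*np.linspace(0,1,15)[:,None])@Rz.T+[S_[0],S_[1],0];cv2.polylines(b,[np.round(proj(w,P)*1.25*16).astype(np.int32)],False,col,1,shift=4)
cv2.imwrite("pics/w5.png",b[:,:,::-1])
E
```

```text
wrist [(0.94, [206.2, 104.2, 428.6, 251.6])]
scene []
-6 [(array([ 5.84202e+02, -2.72170e+02, -1.97000e-01]), np.float64(0.052))]
-3 [(array([ 5.82742e+02, -2.72176e+02, -1.99000e-01]), np.float64(0.033))]
0 [(array([ 5.81303e+02, -2.71155e+02, -1.98000e-01]), np.float64(0.015))]
3 [(array([ 5.79447e+02, -2.70846e+02, -1.94000e-01]), np.float64(0.016))]
6 [(array([ 5.77859e+02, -2.70358e+02, -2.01000e-01]), np.float64(0.035))]
-6 (array([ 579.1, -263. ,  -18.8]), np.float64(-41.2), np.float32(-10.0)) (array([ 572. , -261.9,  -20.1]), np.float64(-48.2), np.float32(-31.4))
-3 (array([ 585.5, -264.3,  -19.1]), np.float64(-40.7), np.float32(-6.9)) (array([ 574. , -262.5,  -20.3]), np.float64(-48.4), np.float32(-34.7))
0 (array([ 583.9, -264.5,  -19.6]), np.float64(-40.1), np.float32(-13.9)) (array([ 575.9, -263.2,  -20.4]), np.float64(-48.5), np.float32(-38.7))
3 (array([ 582. , -265.9,  -19.3]), np.float64(-35.0), np.float32(-16.6)) (array([ 578. , -263.9,  -20.3]), np.float64(-48.7), np.float32(-44.0))
6 (array([ 572.2, -268.3,  -18.3]), np.float64(-37.1), np.float32(-26.9)) (array([ 579.9, -264.5,  -20.4]), np.float64(-48.8), np.float32(-47.6))
```

View pics/w5.png

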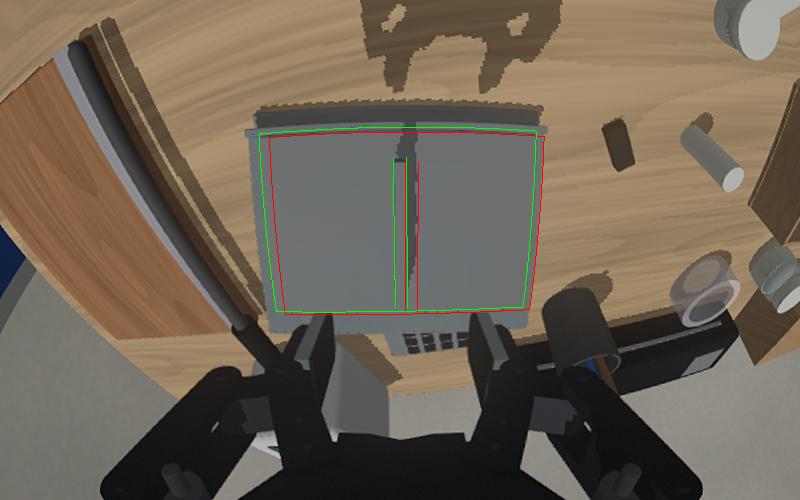

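The green overlay (mask fit) frames the plate and the rib at (400,230) exactly. The red one (edge fit) is wrong, so I use the mask fit: (580.4, −271, −0.195).

```bash
python3 - <<'E'
from h import *
x,y,a=580.4,-271,-.195
g=R.from_euler('z',a).as_matrix()@np.array([-24.8,0,79.5])+[x,y,0];print("G",g)
gg(*g,np.pi+a,-.47)
gg(*g,np.pi+a,-.47)
E
```

```text
G [ 556.0700178  -266.19458993   79.5       ]
t 19.35 pos [ 528.2 -262.1  159.9] width 55.7 shift [ 11.5  -2.  120.7] turn [ 0.027  0.001 -0.005] psi 2.941
t 19.35 pos [ 528.2 -262.1  159.9] width 55.7 shift [ 11.5  -2.  120.7] turn [ 0.027  0.001 -0.005] psi 2.941
```

Request:
servo_tool(
  series=[
    [0,0,0,0.027,0.001,-0.005],
    [5.5,0.6,10,0,0,0],
    [5.9,0.7,20,0,0,0],
    [0,0,25,0,0,0],
    [0,0,25,0,0,0],
    [0,0,15,0,0,0],
    [0,0,10,0,0,0],
    [0,0,8,0,0,0],
    [0,0,0,0,0,0],
    [0,0,0,0,0,0],
  ],
)

```text
time: 20.18
tool_pos: [566.4, -267.2, 52.2]
ee_rot: [[-0.875, 0.194, 0.443], [0.175, 0.981, -0.086], [-0.451, 0.002, -0.892]]
wrist_force: [-0.1, 0.6, 0.4]
width: 55.7
gripper_force: 0.0
```

```bash
python3 - <<'E'
from h import *
x,y,a=580.4,-271,-.195
g=R.from_euler('z',a).as_matrix()@np.array([-24.8,0,79.5])+[x,y,0]
gg(*g,np.pi+a,-.47);print(get_obs()["wrist_force"].round(1))
E
```

```text
t 20.18 pos [ 566.4 -267.2   52.2] width 55.7 shift [-3.2 -1.1  7.2] turn [ 0.002 -0.002 -0.002] psi 2.945
[-0.1  0.6  0.4]
```

Close the last 7 mm, then grip.

Request:
servo_tool(
  series=[
    [-1.5,-1,4,0,0,0],
    [-1.5,0,3,0,0,0],
    [0,0,0,0,0,0],
    [0,0,0,0,0,0],
  ],
)

```text
time: 20.52
tool_pos: [571.7, -269.3, 47.4]
ee_rot: [[-0.875, 0.195, 0.443], [0.175, 0.981, -0.086], [-0.452, 0.002, -0.892]]
wrist_force: [-0.6, 0.3, -0.2]
width: 55.6
gripper_force: 0.0
```

Request:
servo_tool(
  series=[
    [0,0,0,0,0,0],
    [0,0,0,0,0,0],
    [0,0,0,0,0,0],
    [0,0,0,0,0,0],
    [0,0,0,0,0,0],
    [0,0,0,0,0,0],
    [0,0,0,0,0,0],
    [0,0,0,0,0,0],
    [0,0,0,0,0,0],
    [0,0,0,0,0,0],
  ],
  jaw=1,
  grip_force=60,
)

```text
time: 21.35
tool_pos: [571.4, -269.0, 47.2]
ee_rot: [[-0.875, 0.195, 0.443], [0.175, 0.981, -0.086], [-0.451, 0.002, -0.892]]
wrist_force: [-3.7, 0.7, 5.4]
width: 7.0
gripper_force: 59.3
```

```bash
python3 - <<'E'
from h import *
import json
o=get_obs();Rc=np.array(o["ee_rot"]);p=np.array(o["tool_pos"])
x,y,a=580.4,-271,-.195
Rz=R.from_euler('z',a).as_matrix();D=Rz@(DC+[0,0,1.5])+[x,y,0];RD=Rz@Rt
rel=RD.T@(p-D);RR=RD.T@Rc
json.dump([rel.tolist(),RR.tolist()],open("rel.json","w"))
print(rel.round(1),R.from_matrix(RR@np.diag([-1,1,-1])).as_rotvec().round(3),o["width"],o["wrist_force"].round(1),p)
E
```

```text
[-0.7  0.2 -4.9] [ 0.002  0.002 -0.002] 7.004419156227611 [-3.7  0.7  5.4] [ 571.39648803 -269.04097068   47.1599426 ]
```

Gripped (width 7). Lift along the plate normal, then level.

Request:
servo_tool(
  series=[
    [0,0,-10,0,0,0],
    [0,0,-20,0,0,0],
    [0,0,-30,0,0,0],
    [0,0,-30,0,0,0],
    [0,0,-30,0,0,0],
    [0,0,0,0,0.08,0],
    [0,0,0,0,0.08,0],
    [0,0,0,0,0.08,0],
    [0,0,0,0,0.08,0],
    [0,0,0,0,0.08,0],
    [0,0,0,0,0.07,0],
    [0,0,0,0,0,0],
    [0,0,0,0,0,0],
  ],
)

```text
time: 22.43
tool_pos: [518.9, -258.8, 153.2]
ee_rot: [[-0.981, 0.194, -0.002], [0.194, 0.981, 0.003], [0.002, 0.003, -1.0]]
wrist_force: [0.7, -0.3, -1.8]
width: 7.0
gripper_force: 58.6
```

```bash
python3 - <<'E'
from h import *
import json
rel,RR=map(np.array,json.load(open("rel.json")))
C=[583,258.3];a=-.083
w=R.from_euler('z',a).as_matrix()@rel
print("TCP seat",np.array([*C,42])+w)
goto(C[0]+w[0],C[1]+w[1],135,np.pi+a);o=get_obs();print(o["width"],o["wrist_force"].round(1),o["gripper_force"])
# where does the plate look relative to the tool now? fit held divider
s=wsnap();D=[d for d in imaging.outline_of("wrist","divider") if d["mask"].sum()>3000]
p=np.array(o["tool_pos"]);parts=[np.array([u+(v-u)*k for u in P for v in P for k in(.25,.5,.75,1)]) for P in (box(138,198,0,6),box(100,8,6,40))]
Ra=R.from_euler('z',-.195).as_matrix();D0=p-Ra@rel
for d in D: print(d["bbox"],D0.round(1),[fit([(s,d["mask"].astype(float))],parts,[D0[0],D0[1],-.195],D0[2]+k) for k in(-5,0,5)])
E
```

```text
TCP seat [582.28590391 258.53734083  37.05494401]
t 22.43 pos [ 518.9 -258.8  153.2] width 7.0 shift [ 38.2 519.7  19.8] turn [ 0.003 -0.002 -0.112] psi 2.946
7.020536620451041 [ 0.7 -0.3 -1.8] 58.64685416221619
[135.3, 125.0, 505.7, 351.7] [ 519.6 -259.1  158.1] [(array([ 5.20145e+02, -2.60053e+02, -1.91000e-01]), np.float64(0.221)), (array([ 5.19855e+02, -2.59497e+02, -1.93000e-01]), np.float64(0.212)), (array([ 5.19950e+02, -2.57591e+02, -1.91000e-01]), np.float64(0.241))]
```

The held divider matches the predicted pose within 1 mm. Carry it to above the carton.

Request:
servo_tool(
  series=[
    [2.5,34.6,0,0,0,0],
    [2.5,34.6,0,0,0,0],
    [2.5,34.6,0,0,0,0],
    [2.5,34.6,0,0,0,0],
    [2.5,34.6,0,0,0,0],
    [2.5,34.6,0,0,0,0],
    [2.5,34.6,0,0,0,0],
    [2.5,34.6,0,0,0,0],
    [2.5,34.6,0,0,0,0],
    [2.5,34.6,0,0,0,0],
    [2.5,34.6,0,0,0,0],
    [2.5,34.6,0,0,0,0],
    [2.5,34.6,0,0,0,0],
    [2.5,34.6,0,0,0,0],
    [2.5,34.6,0,0,0,0],
    [0,0,0,0,0,-0.056],
    [0,0,0,0,0,-0.056],
    [0,0,0,0,0,0],
    [0,0,0,0,0,0],
  ],
)

```text
time: 24.12
tool_pos: [581.9, 257.1, 155.8]
ee_rot: [[-0.996, 0.086, -0.001], [0.086, 0.996, 0.003], [0.001, 0.003, -1.0]]
wrist_force: [-0.5, -0.6, -1.2]
width: 7.1
gripper_force: 59.1
```

```bash
python3 - <<'E'
from h import *
goto(582.3,258.5,75,np.pi-.083);o=get_obs();print(o["width"],o["wrist_force"].round(1))
s=wsnap();D=[d for d in imaging.outline_of("wrist","carton_in") if d["mask"].sum()>1500];print([(d["bbox"],d["score"]) for d in D])
t=imaging.snapshot("top")
for v,n in((s,"w"),(t,"t")):print(n,edgefit([v],rect(81,111,76)+rect(75,105,76),[583,258.3,-.083]))
E
```

```text
t 24.12 pos [581.9 257.1 155.8] width 7.1 shift [-0.4  1.1 80.8] turn [ 0.003 -0.001 -0.003] psi 3.056
7.096917817920675 [-0.5 -0.6 -1.2]
[([189.5, 103.8, 456.7, 132.0], 0.7)]
w (array([583.3, 257.4,  -8.5]), np.float64(-18.3), np.float32(-16.9))
t (array([603.5, 250. ,  -7.5]), np.float64(-43.7), np.float32(-33.9))
```

Request:
servo_tool(
  series=[
    [-0.5,0.5,30,0,0,-0.002],
    [0,0,30,0,0,0],
    [0,0,16,0,0,0],
    [0,0,0,0,0,0],
    [0,0,0,0,0,0],
  ],
)

```text
time: 24.68
tool_pos: [582.0, 257.5, 78.6]
ee_rot: [[-0.997, 0.083, -0.004], [0.083, 0.997, 0.002], [0.004, 0.002, -1.0]]
wrist_force: [-0.8, 0.3, -0.8]
width: 7.0
gripper_force: 59.1
```

Request:
servo_tool(
  series=[
    [0,0,4,0,0,0],
    [0,0,4,0,0,0],
    [0,0,4,0,0,0],
    [0,0,0,0,0,0],
  ],
)

```text
time: 25.02
tool_pos: [583.1, 258.4, 67.3]
ee_rot: [[-0.997, 0.082, -0.001], [0.082, 0.997, 0.003], [0.002, 0.003, -1.0]]
wrist_force: [-0.0, -0.5, -1.5]
width: 7.0
gripper_force: 59.1
```

Inside the rim with no contact. Continue.

Request:
servo_tool(
  series=[
    [0,0,6,0,0,0],
    [0,0,6,0,0,0],
    [0,0,6,0,0,0],
    [0,0,4,0,0,0],
    [0,0,0,0,0,0],
    [0,0,0,0,0,0],
  ],
)

```text
time: 25.52
tool_pos: [582.4, 258.3, 44.7]
ee_rot: [[-0.997, 0.082, -0.003], [0.082, 0.997, 0.002], [0.003, 0.002, -1.0]]
wrist_force: [-0.1, -0.2, -1.5]
width: 7.1
gripper_force: 59.1
```

Request:
servo_tool(
  series=[
    [0,0,3,0,0,0],
    [0,0,3,0,0,0],
    [0,0,1,0,0,0],
    [0,0,0,0,0,0],
    [0,0,0,0,0,0],
  ],
)

```text
time: 25.93
tool_pos: [582.9, 258.4, 38.3]
ee_rot: [[-0.997, 0.082, -0.002], [0.082, 0.997, 0.003], [0.002, 0.003, -1.0]]
wrist_force: [-0.5, 0.1, -0.9]
width: 6.6
gripper_force: 59.1
```

Request:
servo_tool(
  series=[
    [0,0,1,0,0,0],
    [0,0,1,0,0,0],
    [0,0,0,0,0,0],
  ],
)

```text
time: 26.18
tool_pos: [582.9, 258.4, 36.2]
ee_rot: [[-0.997, 0.082, -0.002], [0.082, 0.997, 0.003], [0.002, 0.003, -1.0]]
wrist_force: [0.2, -0.6, -2.7]
width: 6.8
gripper_force: 59.1
```

Request:
servo_tool(
  series=[
    [0,0,1,0,0,0],
    [0,0,1,0,0,0],
    [0,0,0,0,0,0],
  ],
)

```text
time: 26.43
tool_pos: [583.1, 258.5, 35.2]
ee_rot: [[-0.997, 0.082, -0.001], [0.082, 0.997, 0.003], [0.001, 0.003, -1.0]]
wrist_force: [-1.1, 0.4, 4.3]
width: 7.0
gripper_force: 59.9
```

Seated: 4 N upward at z 35.2, with 37 predicted. Release, lift and go to the tub.

Request:
servo_tool(
  series=[
    [0,0,0,0,0,0],
    [0,0,0,0,0,0],
    [0,0,0,0,0,0],
    [0,0,0,0,0,0],
    [0,0,0,0,0,0],
    [0,0,-10,0,0,0],
    [0,0,-25,0,0,0],
    [0,0,-30,0,0,0],
    [0,0,-30,0,0,0],
    [0,0,-30,0,0,0],
    [0,0,0,0,0,0],
    [0,0,0,0,0,0],
  ],
  jaw=0.35,
)

```text
time: 27.43
tool_pos: [585.2, 258.8, 162.7]
ee_rot: [[-0.997, 0.082, 0.004], [0.082, 0.997, 0.005], [-0.004, 0.005, -1.0]]
wrist_force: [0.1, 0.4, -0.1]
width: 55.7
gripper_force: 0.0
```

```bash
python3 - <<'E'
from h import *
s=wsnap();t=imaging.snapshot("top")
parts=[np.array([u+(v-u)*k for u in P for v in P for k in(.25,.5,.75,1)]) for P in (box(138,198,0,6),box(100,8,6,40))]
for v,n in((s,"wrist"),(t,"top")):
    for d in imaging.outline_of(n,"divider")[:3]:
        if d["mask"].sum()>800: print(n,d["bbox"],fit([(v,d["mask"].astype(float))],parts,[583,258,-.083],42))
# tub refit
for n,v in(("wrist",s),("top",t),("scene",imaging.snapshot("scene"))):
    q=proj(v,np.array([[436,39,20.]]))[0]
    for d in imaging.outline_of(n,"tub"):
        b=d["bbox"]
        if np.hypot((b[0]+b[2])/2-q[0],(b[1]+b[3])/2-q[1])<20: print(n,b,fit([(v,d["mask"].astype(float))],MODELS["tub"][0],[436,39,0],0,False))
goto(436.5,39,130,np.pi/2)
E
```

```text
wrist [209.6, 114.9, 425.8, 256.6] (array([ 5.84286e+02,  2.57895e+02, -8.30000e-02]), np.float64(0.025))
wrist [90.6, 51.0, 140.3, 99.5] (array([ 5.83e+02,  2.58e+02, -2.83e-01]), np.float64(1.0))
top [245.3, 180.5, 288.9, 228.3] (array([ 5.81637e+02,  2.43518e+02, -9.60000e-02]), np.float64(0.504))
wrist [89.0, 51.5, 139.2, 98.3] (array([4.36083e+02, 3.89120e+01, 3.70000e-02]), np.float64(0.074))
top [324.8, 245.6, 338.8, 262.3] (array([4.34448e+02, 3.94430e+01, 7.80000e-02]), np.float64(0.144))
scene [278.9, 190.4, 293.5, 208.2] (array([ 4.39157e+02,  4.09760e+01, -1.10000e-02]), np.float64(0.185))
t 27.83 pos [582.4 257.9 158.2] width 55.3 shift [ 127.4 -230.1   28.3] turn [-0.002 -0.005  1.489] psi 3.06
```

The divider is seated at (584.3, 257.9), level fit. Now the tub, with the wrist turned 90° so the fingers straddle along the rib's direction.

Request:
servo_tool(
  series=[
    [18.2,-32.9,0,0,0,0],
    [18.2,-32.9,0,0,0,0],
    [18.2,-32.9,0,0,0,0],
    [18.2,-32.9,0,0,0,0],
    [18.2,-32.9,0,0,0,0],
    [18.2,-32.9,0,0,0,0],
    [18.2,-32.9,0,0,0,0],
    [0,0,0,0,0,0.121],
    [0,0,0,0,0,0.121],
    [0,0,0,0,0,0.121],
    [0,0,0,0,0,0.121],
    [0,0,0,0,0,0.121],
    [0,0,0,0,0,0.121],
    [0,0,0,0,0,0.121],
    [0,0,0,0,0,0.121],
    [0,0,0,0,0,0.121],
    [0,0,0,0,0,0.121],
    [0,0,0,0,0,0.121],
    [0,0,0,0,0,0.121],
    [0,0,0,0,0,0.12],
  ],
  jaw=0,
)

```text
time: 29.5
tool_pos: [437.0, 39.0, 158.7]
ee_rot: [[0.089, 0.996, -0.002], [0.996, -0.089, 0.003], [0.003, -0.003, -1.0]]
wrist_force: [0.1, 0.5, -0.3]
width: 85.5
gripper_force: 0.0
```

```bash
python3 - <<'E'
from h import *
wfit("tub",[436,39,0],False)
gg(436.1,39,26,np.pi/2-.083)
E
```

```text
tub (array([4.36965e+02, 3.99320e+01, 5.10000e-02]), np.float64(0.046)) 0.79 [292.3, 155.4, 349.5, 218.2]
t 29.6 pos [437.1  39.  158.7] width 85.5 shift [ -0.5  -0.5 169. ] turn [-0.002 -0.003  0.   ] psi 1.488
```

Request:
servo_tool(
  series=[
    [0.5,0,35,0,0,0],
    [0,0,35,0,0,0],
    [0,0,35,0,0,0],
    [0,0,30,0,0,0],
    [0,0,20,0,0,0],
    [0,0,10,0,0,0],
    [0,0,5,0,0,0],
    [0,0,0,0,0,0],
    [0,0,0,0,0,0],
  ],
)

```text
time: 30.35
tool_pos: [437.4, 39.9, -10.7]
ee_rot: [[0.082, 0.997, -0.001], [0.997, -0.082, 0.003], [0.003, -0.002, -1.0]]
wrist_force: [1.0, 0.1, 0.2]
width: 85.2
gripper_force: 0.0
```

Request:
servo_tool(
  series=[
    [0,0,0,0,0,0],
    [0,0,0,0,0,0],
    [0,0,0,0,0,0],
    [0,0,0,0,0,0],
    [0,0,0,0,0,0],
    [0,0,0,0,0,0],
    [0,0,0,0,0,0],
    [0,0,0,0,0,0],
  ],
  jaw=1,
  grip_force=30,
)

```text
time: 31.02
tool_pos: [438.0, 39.9, -9.8]
ee_rot: [[0.083, 0.997, 0.0], [0.997, -0.083, 0.003], [0.003, 0.0, -1.0]]
wrist_force: [-1.5, -0.0, 5.3]
width: 55.0
gripper_force: 30.5
```

Request:
servo_tool(
  series=[
    [0,0,-10,0,0,0],
    [0,0,-25,0,0,0],
    [0,0,-35,0,0,0],
    [0,0,-35,0,0,0],
    [0,0,-35,0,0,0],
    [0,0,-25,0,0,0],
    [0,0,0,0,0,0],
    [0,0,0,0,0,0],
  ],
)

```text
time: 31.68
tool_pos: [439.0, 39.4, 155.8]
ee_rot: [[0.083, 0.997, 0.003], [0.997, -0.083, 0.002], [0.003, 0.003, -1.0]]
wrist_force: [-0.7, -0.5, -1.5]
width: 54.8
gripper_force: 32.4
```

```bash
python3 - <<'E'
from h import *
C=np.array([584,258]);a=-.083
t=R.from_euler('z',a).as_matrix()[:2,:2]@[0,-50]+C;print(t)
goto(t[0],t[1],140,np.pi/2+a);print(get_obs()["wrist_force"].round(1))
o=get_obs();p=np.array(o["tool_pos"]);s=wsnap()
for d in imaging.outline_of("wrist","tub")[:2]:
    print(d["bbox"],round(d["score"],2),[fit([(s,d["mask"].astype(float))],MODELS["tub"][0],[p[0],p[1],0],p[2]+k,False) for k in(5,11,17)],p.round(1))
E
```

```text
[579.85476325 208.17212615]
t 31.68 pos [439.   39.4 155.8] width 54.8 shift [179.8 126.3  16.6] turn [ 0.003 -0.003  0.   ] psi 1.488
[-0.7 -0.5 -1.5]
[262.1, 214.8, 383.8, 335.1] 0.68 [(array([4.39391e+02, 3.62300e+01, 1.69000e-01]), np.float64(0.014)), (array([4.39667e+02, 3.83990e+01, 3.60000e-02]), np.float64(0.076)), (array([4.39688e+02, 4.04770e+01, 8.00000e-03]), np.float64(0.15))] [439.   39.4 155.8]
```

Request:
servo_tool(
  series=[
    [25.7,18,0,0,0,0],
    [25.7,18,0,0,0,0],
    [25.7,18,0,0,0,0],
    [25.7,18,0,0,0,0],
    [25.7,18,0,0,0,0],
    [25.7,18,0,0,0,0],
    [25.7,18,0,0,0,0],
    [0,0,0,0,0,0],
    [0,0,25,0,0,0],
    [0,0,30,0,0,0],
    [0,0,25,0,0,0],
    [0,0,15,0,0,0],
    [0,0,10,0,0,0],
    [0,0,0,0,0,0],
    [0,0,0,0,0,0],
  ],
)

```text
time: 33.03
tool_pos: [576.5, 208.1, 48.3]
ee_rot: [[0.083, 0.997, -0.004], [0.997, -0.083, 0.002], [0.002, -0.004, -1.0]]
wrist_force: [0.0, 0.5, -1.2]
width: 54.6
gripper_force: 32.4
```

Request:
servo_tool(
  series=[
    [0,0,3,0,0,0],
    [0,0,3,0,0,0],
    [0,0,2,0,0,0],
    [0,0,0,0,0,0],
    [0,0,0,0,0,0],
  ],
)

```text
time: 33.45
tool_pos: [577.9, 208.7, 41.5]
ee_rot: [[0.083, 0.997, -0.001], [0.997, -0.083, 0.003], [0.003, -0.001, -1.0]]
wrist_force: [-0.4, 0.4, -2.3]
width: 54.6
gripper_force: 32.4
```

Request:
servo_tool(
  series=[
    [0,0,2,0,0,0],
    [0,0,1,0,0,0],
    [0,0,0,0,0,0],
    [0,0,0,0,0,0],
  ],
)

```text
time: 33.78
tool_pos: [577.8, 208.7, 38.3]
ee_rot: [[0.083, 0.997, -0.001], [0.997, -0.083, 0.003], [0.003, -0.002, -1.0]]
wrist_force: [0.2, -0.3, -0.6]
width: 54.8
gripper_force: 32.4
```

Request:
servo_tool(
  series=[
    [0,0,1,0,0,0],
    [0,0,1,0,0,0],
    [0,0,0,0,0,0],
  ],
)

```text
time: 34.03
tool_pos: [577.9, 208.7, 38.2]
ee_rot: [[0.083, 0.997, -0.0], [0.997, -0.083, 0.003], [0.003, -0.001, -1.0]]
wrist_force: [-4.1, -1.2, 11.4]
width: 54.9
gripper_force: 33.3
```

Seated (11 N). Release and lift away.

Request:
servo_tool(
  series=[
    [0,0,-1,0,0,0],
    [0,0,0,0,0,0],
    [0,0,0,0,0,0],
    [0,0,0,0,0,0],
    [0,0,-10,0,0,0],
    [0,0,-25,0,0,0],
    [0,0,-35,0,0,0],
    [0,0,-35,0,0,0],
    [-30,0,-20,0,0,0],
    [-30,0,0,0,0,0],
    [-30,0,0,0,0,0],
    [0,0,0,0,0,0],
    [0,0,0,0,0,0],
  ],
  jaw=0.2,
)

```text
time: 35.12
tool_pos: [570.5, 117.4, 162.7]
ee_rot: [[0.086, 0.996, -0.001], [0.996, -0.086, 0.003], [0.003, -0.001, -1.0]]
wrist_force: [-0.1, -0.3, 0.3]
width: 68.1
gripper_force: 0.0
```

```bash
python3 - <<'E'
from h import *
parts=[np.array([u+(v-u)*k for u in P for v in P for k in(.25,.5,.75,1)]) for P in (box(138,198,0,6),box(100,8,6,40))]
for n in("wrist","scene","top"):
    s=wsnap() if n=="wrist" else imaging.snapshot(n)
    for d in imaging.outline_of(n,"divider")[:1]: print(n,d["bbox"],fit([(s,d["mask"].astype(float))],parts,[584,258,-.083],42))
    for d in imaging.outline_of(n,"tub")[:1]: print(n,"tub",d["bbox"],fit([(s,d["mask"].astype(float))],MODELS["tub"][0],[578,208,0],48,False))
o=get_obs();print(o["time"],o["tool_pos"],o["width"],o["wrist_force"])
E
```

```text
wrist [242.2, 0.2, 400.3, 146.2] (array([ 5.84358e+02,  2.59061e+02, -8.20000e-02]), np.float64(0.186))
wrist tub [286.3, 56.5, 355.6, 126.7] (array([5.78305e+02, 2.07756e+02, 7.00000e-03]), np.float64(0.048))
scene [339.8, 159.9, 413.6, 211.1] (array([ 5.74605e+02,  2.69403e+02, -1.06000e-01]), np.float64(0.341))
scene tub [352.9, 176.2, 373.5, 197.6] (array([5.78702e+02, 2.09562e+02, 3.50000e-02]), np.float64(0.096))
top [222.3, 177.4, 255.5, 226.2] (array([ 5.85605e+02,  2.60334e+02, -3.10000e-02]), np.float64(0.533))
35.5667 [570.33650123 119.26249497 161.8090715 ] 68.63181304142147 [0.03558934 0.66984764 0.16488988]
```

The tub is on the plate at (578, 208), upright, about 50 mm to the −y side of the rib. The divider is seated and the gripper is clear. Handing in.

```bash
python3 -c "
from cell import finish_job
print(finish_job())"
```

```text
the job is handed in; nothing more can be done
None
```

I packed the carton in order and handed the job in at about 36 s of the 72 s allowed. The staple box is on the floor in the +y half, the divider sits level on both boxes, and the tub stands upright on it on the −y side of the rib. The hand-in returned no verdict; the last camera fits and contact forces were consistent with this.

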